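# Clamp a bus bar blank in the drill jig with its hand pump

### The job

Get the copper bar ready for drilling, with fingertips only, gripping and lifting nothing: first push the bar along its channel until its end sits home against the jig's end stop. Then pump the black spring plunger, letting it come right up between presses, until the indicator pin beside it has popped fully out and stays out, with the bar clamped; leave the pin and the things lying round the jig alone.

Things in the scene. Friction and masses are not known exactly. Their poses are not given: they have to be found in the camera images.
- drill_jig: Drill jig fixed to the bench: base plate 164 x 184 x 12 mm with a steel bed, a channel for the bar, and a grey pump block behind (top 64 mm above the bench). Origin on the bench top; z up; jig x points roughly away from the robot, jig y roughly to its left (turned by up to 0.3 rad). Base plate ends at jig y = +71 mm, bed at +62 mm. The clamp nose (80 mm high) stands over the channel at y = +16 mm.
- stop_face (a point): Middle of the end stop's face, at jig x = -35, y = -80 mm, 30.5 mm above the bench. The channel runs from it along jig +y, floor 26 mm above the bench, with 6 mm high side rails that leave 1 mm each side of the bar; its +y end is open. A plate with two drill bushes bridges the channel at jig y = -67 to -33 mm, tops 57 mm above the bench.
- bus_bar: Loose copper bar 160 x 35 x 9 mm, 0.35 to 0.55 kg, flat in the channel. Origin at the centre of its underside, x axis along its length (jig +y), z up. It starts 20 to 42 mm short of the stop; fully home its origin is at jig y = 0, x = -35, z = 26 mm. It slides with a few newtons.
- bar_push_end (a point): Middle of the bar's free +y end face (35 x 9 mm; the bar is tipped orange there), 30.5 mm above the bench; push here towards jig -y. It sticks out past the bed over open space even when home (then at jig y = +80 mm).
- plunger_top (a point): Centre of the top of the pump plunger: a black mushroom knob 40 mm across on a coil spring and steel barrel, at jig x = +46, y = +26 mm; its top is 120 mm above the bench when up.
- pump_plunger (a joint): Plunger travel, m: 0 = up, 0.018 = fully pressed, straight down. The spring takes about 4 N to start and 12 N fully down, and lifts the plunger again by itself. Every press to the bottom (at least 16 mm) followed by a full release raises the indicator pin by about 4 mm; shorter presses may gain nothing.
- pin_tip (a point): Centre of the tip of the indicator pin, an upright brass pin 10 mm across in a dark bezel on the pump block at jig x = +46, y = -26 mm (52 mm from the plunger). Tip 74 mm above the bench when in (2 mm above its bezel), about 94 mm when fully out, when a dark groove round the pin stands at the rim of the bezel.
- pin_out (a joint): How far the pin stands out, m: 0 = in, about 0.020 = fully out (it rises about 2 mm further during a press and settles back on release). It starts at 0 to 9 mm, so 3 to 5 full presses are needed. It keeps its place between presses; once fully out, further presses do no harm.
- indicator_pin: The visible part of the indicator pin (origin on the pin's axis at the level of the bench top when in). Not to be touched.
- clamp_pad: Round rubber clamp pad, 19 mm across, under the clamp nose over the channel at jig x = -35, y = +16 mm (origin on its axis, 40 mm below its underside). It comes down 0.35 mm per mm of the pin; it starts 1.8 to 5 mm above the bar and presses on it with 5 to 7 N when the pin is fully out.
- marker: Bystander: blue and white marker pen, 136 mm long, 12 mm high, lying in front of the jig. Origin at its middle.
- loupe: Bystander: black eye loupe, 35 mm across, 32 mm high, in front of the jig to the right. Origin at its underside.
- oil_bottle: Bystander: small amber dropper bottle, 38 mm across, 75 mm high, behind the jig to the left. Origin at its underside.

How it is judged:
By the outcome, as a careful person would: the job done as asked, in the order asked, and still so for the second after the job is handed in, with the robot touching nothing.
It also fails if it takes over 54 s, if anything falls off the work surface, if the arm or the gripper's body presses on something with over 40 N, if the wrist force passes 120 N, or if a joint passes its speed limit or range.

### The arm

A 6-joint arm with a two-finger parallel gripper is mounted at the origin on a cart in front of the work surface, level with it; the furniture and walls round the work are solid. World frame = base frame: x ahead of the robot, y to its left, z up, the work surface at z = 0. Lengths are in m, angles in rad, forces in N, time in s.
With the tool pointing down it reaches from about 0.35 to 0.775 m from the base axis. Payload 7.3 kg.
Tool frame: the origin (TCP) lies between the finger pads; the fingertips stand ahead of it and the grasp point (between the pads) lies 6 mm ahead of it (robot.tip_extent is the x of the fingertips in the tool frame, in m); x points along the fingers, z is the direction in which the jaws open and shut, and the axes are right-handed (so a half turn about x gives the same grasp; the last joint's range is limited). The gripper opens to 92 mm and grips with 3 to 60 N. Pads are 19 mm wide; open, the fingers measure 130 mm over their backs; the gripper's body (75 mm by 190 mm) begins 47 mm behind the grasp point.
Start: joints at [-0.146, 0.342, 1.524, -0, 1.275, -0.146], TCP at [0.525, 0, 0.231] pointing down, gripper open.
Joint ranges: [-2.53, 2.53], [-0.77, 2.02], [0.04, 2.7], [-1, 4.14], [0.28, 2.66], [-3.11, 3.11]. Speed limits (rad/s): [2.57, 2.57, 3.14, 3.14, 3.14, 3.14].

### API

Orientations are given as [roll, pitch, yaw] about the fixed x, y, z axes, in that order (R = Rz(yaw) Ry(pitch) Rx(roll)).
In Python, from cell import robot gives the robot as it stands. The module is installed in compiled form; this text tells all that it offers.
- The arm moves only by the shell command python3 -m creep 'ROWS' [FORCE]. ROWS is JSON, a list of rows, each an object with "translation": the shift along the tool's x, y, z in m, a list of three; "twist": the turn, a rotation vector about the tool's x, y, z in rad, a list of three; "hand": the opening in per cent of the stroke, from 0 (shut) to 100 (fully open). A call has 1 to 5 rows; each row is the pose to reach, as a shift and turn from the pose measured when the call began, along the tool's axes at that moment; what a row does not reach only later rows make up. A row lasts 1/10 s, in which the tool goes at most 50 mm and 8.59 degrees, less where a joint would pass 70% of its speed; a pose out of reach is approached as far as the arm can. A call with a gripper value outside its range is refused whole. The fingers move at their own pace and stop on an object; FORCE is the grip in N (left out, the last holds). Time passes only in rows, so rows that repeat a pose let the fingers close. It gives the time, the measured TCP pose, the force and the opening at its end, in the units of the state.
- robot.observe(): the state, without advancing time (a new reading comes with each control period).
- robot.read_camera(name): name is "scene" or "top" or "wrist"; returns the picture (400x640x3 uint8, blue, green, red); there is no depth.
- robot.calibration(name): a dict with "intrinsics" (3x3 intrinsics, pixels), "dist" ([k1, k2, p1, p2, k3] as OpenCV has them; the pictures are not rectified), "cam_to_world" (4x4, takes a point from camera to world coordinates); the wrist camera has in their place "mount" (4x4, takes a point from camera to tool coordinates, whose origin is the TCP and whose axes are the tool frame's). Camera axes: x right, y up, looking along -z (the intrinsics and any distortion apply to the point x, -y, -z); pixel columns grow to the right and rows downward; lengths in m; the calibration is good to about 2 mm. A picture is of the moment at which its call begins: read the wrist's pose just before it. calibration takes no time and is no camera call.
- robot.hand_in(): hands the job in, once; it reports no verdict.
The state is a dict: "time": time; "qpos": joint angles; "qvel": joint speeds; "joint_efforts": joint torques, N m; "tool_pos": TCP position; "tool_rot": TCP orientation; "contact_force": force on the tool from outside, world axes, zero at the start; "torque": the same for the moment, N m; "opening": finger opening in m.
Only numpy, scipy, OpenCV 4.12 (cv2) and the standard library are available. Lean on these libraries where they do the work, as an engineer would, in place of code of your own. Each camera call takes 0.05 s, during which the arm holds its last target. There are 200 camera calls.

## Working session

There is one attempt and no reset: what is moved stays moved. The work goes in short steps, Python scripts to look and compute and a shell command to move; the robot and the scene stay as the last step left them, time stands still between calls to the robot, and variables do not carry over. Pictures are saved under pics/ and viewed, about 8 in all and at most 12, crops included, and the job is handed in when it is done.

```bash
mkdir -p pics; python3 - <<'E'
from cell import robot
import cv2
s=robot.observe(); print(s, robot.tip_extent)
for n in("scene","top"):
    cv2.imwrite(f"pics/{n}0.png",robot.read_camera(n)); c=robot.calibration(n); print(n,c)
print(robot.calibration("wrist"))
E
```

```text
{'time': 0.0, 'qpos': array([-1.46031426e-01,  3.42726872e-01,  1.52499462e+00,  5.56961649e-06,
        1.27537490e+00, -1.46001971e-01]), 'qvel': array([-1.47642602e-03, -3.31445937e-05, -1.43303332e-03, -2.32337507e-03,
       -1.24238726e-03, -2.24906523e-03]), 'joint_efforts': array([ 7.61924657e-04, -4.31245601e+01, -2.44219762e+01,  7.17750052e-02,
        5.59406646e-02, -1.04314388e-04]), 'tool_pos': array([5.24617500e-01, 6.37055657e-05, 2.30650608e-01]), 'tool_rot': array([2.99204895, 1.56929257, 2.99201787]), 'contact_force': array([ 0.23305018, -0.36235682,  0.25830149]), 'torque': array([0.00296411, 0.00358275, 0.01406612]), 'opening': 0.09218311182033989} 0.025
scene {'intrinsics': array([[399.45601381,   0.        , 317.05676512],
       [  0.        , 399.45601381, 199.46730846],
       [  0.        ,   0.        ,   1.        ]]), 'dist': array([-0.04060944,  0.        ,  0.        ,  0.        ,  0.        ]), 'cam_to_world': array([[ 0.81693518,  0.41621435, -0.39922741,  0.15433568],
       [-0.57669004,  0.58142856, -0.57390716, -0.35992815],
       [-0.00674618
[... 525 characters left out ...]
640371,  0.9977863 ,  1.0408001 ],
       [ 0.        ,  0.        ,  0.        ,  1.        ]])}
{'intrinsics': array([[296.51506995,   0.        , 317.95203237],
       [  0.        , 296.51506995, 196.8053152 ],
       [  0.        ,   0.        ,   1.        ]]), 'dist': array([-0.00704722,  0.        ,  0.        ,  0.        ,  0.        ]), 'mount': array([[ 2.14335321e-04,  2.81695662e-01, -9.59503782e-01,
        -1.53339358e-01],
       [ 9.18951808e-04,  9.59503344e-01,  2.81695738e-01,
         7.66681508e-02],
       [ 9.99999555e-01, -9.42115082e-04, -5.32092801e-05,
         1.63683129e-03],
       [ 0.00000000e+00,  0.00000000e+00,  0.00000000e+00,
         1.00000000e+00]])}
```

View pics/top0.png

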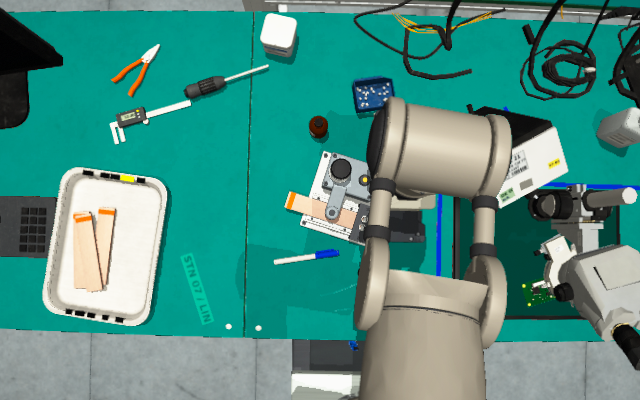

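View pics/scene0.png

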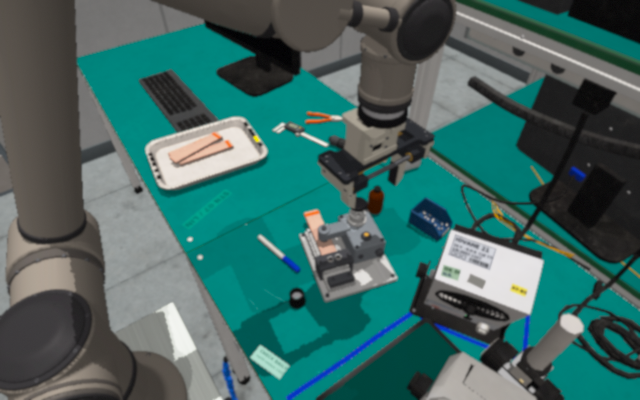

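The top view shows the jig: plunger about (341,168), clamp nose about (333,212), orange bar end about (290,200). The marker is at (307,257) and the bottle at (318,127). Next I'll zoom in for accurate pixels.

```bash
cat > h.py <<'E'
import cv2,numpy as np
from cell import robot
from scipy.spatial.transform import Rotation as Ro
def T():
    s=robot.observe(); M=np.eye(4); M[:3,:3]=Ro.from_euler('xyz',s['tool_rot']).as_matrix(); M[:3,3]=s['tool_pos']; return M
def cw(n,Tw=None):
    c=robot.calibration(n); return c, (c['cam_to_world'] if n!='wrist' else Tw@c['mount'])
def proj(n,P,Tw=None):
    c,M=cw(n,Tw); p=(np.atleast_2d(P)-M[:3,3])@M[:3,:3]*[1,-1,-1]
    return cv2.projectPoints(p.reshape(-1,1,3),np.zeros(3),np.zeros(3),c['intrinsics'],c['dist'])[0][:,0]
def back(n,uv,z,Tw=None):
    c,M=cw(n,Tw); q=cv2.undistortPoints(np.array([[uv]],float),c['intrinsics'],c['dist'])[0,0]
    d=M[:3,:3]@[q[0],-q[1],-1]; o=M[:3,3]; return o+d*(z-o[2])/d[2]
E
python3 - <<'E'
import cv2,numpy as np
a=cv2.imread('pics/top0.png')[110:280,260:400]; b=cv2.imread('pics/scene0.png')[190:310,240:410]
a=cv2.resize(a,None,fx=3,fy=3,interpolation=cv2.INTER_CUBIC); b=cv2.resize(b,None,fx=2.2,fy=2.2,interpolation=cv2.INTER_CUBIC)
o=np.zeros((510,800,3),np.uint8); o[:,:420]=a; o[:b.shape[0],422:422+b.shape[1]]=b[:,:378]
cv2.imwrite('pics/crop1.png',o)
E
```

```text
(no output)
```

View pics/crop1.png

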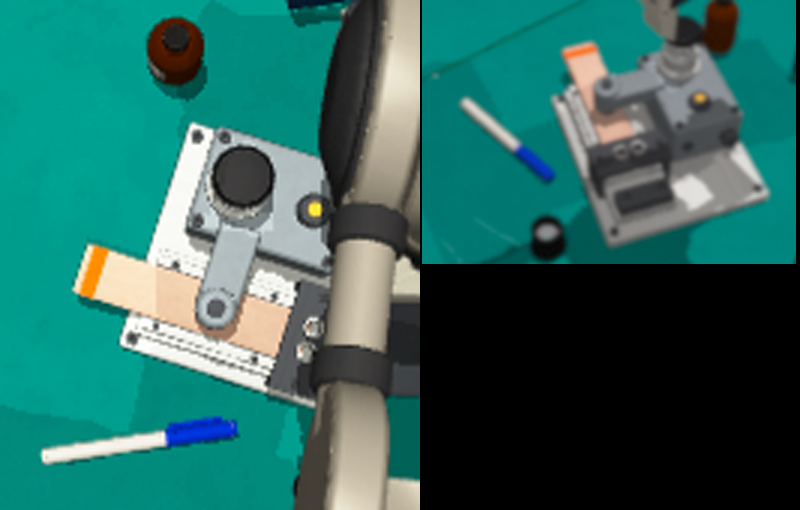

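```bash
python3 - <<'E'
from h import *
from scipy.optimize import least_squares
ob=[('top',(46,26,120),(341,169)),('top',(46,-26,'p'),(365,179.7)),('top',(-35,16,80),(332,212.7)),
('top',(-17.5,'b',35),(290.7,191)),('top',(-52.5,'b',35),(285,208.7)),('top',('c',71,12),(323.3,151)),('top',('d',71,12),(300.3,224.7)),
('scene',(-35,16,80),(322.7,232.3)),('scene',(46,-26,'p'),(365.9,235)),('scene',(-17.5,'b',35),(319.1,209.1)),('scene',(-52.5,'b',35),(304.5,211.8))]
def f(p):
    X=dict(p=p[3],b=p[4],c=p[5],d=p[5]-164); r=[]
    for n,P,uv in ob:
        P=np.array([X.get(v,v) for v in P],float)/1000
        c,s=np.cos(p[2]),np.sin(p[2]); W=[p[0]+c*P[0]-s*P[1],p[1]+s*P[0]+c*P[1],P[2]]
        r+=list((proj(n,W)[0]-uv))
    return np.array(r)
r=least_squares(f,[.5,0,0,80,110,82],x_scale=[.1,.1,.1,10,10,10],loss='soft_l1')
print(r.x.round(4)); print(f(r.x).reshape(-1,2).round(1))
x,y,a=r.x[:3]
for n,P in dict(plunger=(46,26),push=(-35,r.x[4]),home=(-35,80),nose=(-35,16),pin=(46,-26)).items():
    print(n,x+(np.cos(a)*P[0]-np.sin(a)*P[1])/1e3,y+(np.sin(a)*P[0]+np.cos(a)*P[1])/1e3)
for n,uv in dict(m1=(275,262),m2=(337,252)).items(): print(n,back('top',uv,.01))
print(T().round(3))
E
```

```text
[ 5.09500e-01  5.78000e-02 -2.94800e-01  7.37093e+01  1.08748e+02
  8.75190e+01]
[[ 0.3  0. ]
 [ 0.1  0.6]
 [ 0.1  0.2]
 [-0.5  0.4]
 [-0.3 -0.8]
 [ 0.3 -0.7]
 [-1.3  0.4]
 [ 1.6 -4.2]
 [ 1.1  0. ]
 [-0.7  1.1]
 [-0.2  1.9]]
plunger 0.5610858233329784 0.06931649800872944
push 0.5076252687358255 0.172030685307932
home 0.49927182060222897 0.14452307396058955
nose 0.4806750393110004 0.08328452625078334
pin 0.5459759385338552 0.019560177994511888
m1 [0.38008619 0.19585824 0.01      ]
m2 [0.40323093 0.06855243 0.01      ]
[[-0.001  0.     1.     0.525]
 [ 0.     1.    -0.     0.   ]
 [-1.     0.    -0.001  0.231]
 [ 0.     0.     0.     1.   ]]
```

Jig pose: (0.5095, 0.0578), yaw -0.295. The bar is about 29 mm short of home. I'll push with shut fingers tilted 0.3 rad, so the gripper body stays clear of the plunger.

```bash
cat >> h.py <<'E'
J=np.array([.5095,.0578]); A=-.295
def jig(xy): return J+np.array([[np.cos(A),-np.sin(A)],[np.sin(A),np.cos(A)]])@(np.array(xy)/1e3)
def go(x,y,z,t):  # jig mm, tilt: shift, twist from the present pose
    M=T(); D=np.array([[0,0,1],[0,1,0],[-1,0,0]],float)
    R=Ro.from_euler('z',A).as_matrix()@D@Ro.from_euler('z',-t).as_matrix()
    p=np.r_[jig((x,y)),z/1e3]
    print('shift',(M[:3,:3].T@(p-M[:3,3])).round(4),'twist',Ro.from_matrix(M[:3,:3].T@R).as_rotvec().round(4))
def where():
    M=T(); c,s=np.cos(A),np.sin(A); d=M[:2,3]-J
    print('jig',(1e3*np.array([c*d[0]+s*d[1],-s*d[0]+c*d[1],M[2,3]])).round(1),'F',robot.observe()['contact_force'].round(1),'t',robot.observe()['time'])
E
python3 -c "
from h import *
where(); go(-35,156,190,.3)"
```

```text
jig [ 31.3 -50.8 230.7] F [-0.   0.5 -0.5] t 0.1
shift [ 0.0408  0.2172 -0.0033] twist [ 0.2929  0.043  -0.2978]
```

```bash
python3 -m creep '[{"translation":[0.008,0.045,0],"twist":[0.06,0.009,-0.06],"hand":0},{"translation":[0.016,0.09,-0.001],"twist":[0.12,0.018,-0.12],"hand":0},{"translation":[0.024,0.135,-0.002],"twist":[0.18,0.027,-0.18],"hand":0},{"translation":[0.032,0.18,-0.003],"twist":[0.24,0.035,-0.24],"hand":0},{"translation":[0.041,0.217,-0.003],"twist":[0.293,0.043,-0.298],"hand":0}]' 20; python3 -c "
from h import *
where(); go(-35,156,51.5,.3)"
```

```text
time: 0.6
tool_pos: [0.521, 0.2195, 0.1894]
tool_rot: [-1.567, 1.268, -1.864]
contact_force: [1.2, -0.5, 1.0]
opening: 0.0565
jig [-36.  158.1 189.4] F [ 1.2 -0.5  1. ] t 0.6
shift [0.1323 0.0391 0.0009] twist [-0.0016  0.0006  0.0025]
```

```bash
python3 -m creep '[{"translation":[0.035,0.0105,0.001],"twist":[0,0,0],"hand":0},{"translation":[0.07,0.021,0.001],"twist":[0,0,0],"hand":0},{"translation":[0.105,0.031,0.001],"twist":[0,0,0],"hand":0},{"translation":[0.132,0.039,0.001],"twist":[0,0,0],"hand":0},{"translation":[0.132,0.039,0.001],"twist":[0,0,0],"hand":0}]'; python3 -c "
from h import *
where(); go(-35,100,51.5,.3)
cv2.imwrite('pics/w1.png',robot.read_camera('wrist')); cv2.imwrite('pics/t1.png',robot.read_camera('top'))
i=cv2.imread('pics/t1.png')[120:260,260:400];w=cv2.imread('pics/w1.png')
o=np.zeros((400,800,3),np.uint8);o[:,:400]=cv2.resize(i,(400,400));o[:250,400:]=cv2.resize(w,(400,250));cv2.imwrite('pics/c2.png',o)"
```

```text
time: 1.1
tool_pos: [0.5186, 0.2161, 0.0477]
tool_rot: [-1.591, 1.263, -1.886]
contact_force: [0.7, 0.0, 0.2]
opening: 0.0164
jig [-37.3 154.2  47.7] F [0.7 0.  0.2] t 1.1
shift [ 0.0127 -0.0528  0.0023] twist [ 0.0005 -0.0062  0.0079]
```

View pics/c2.png

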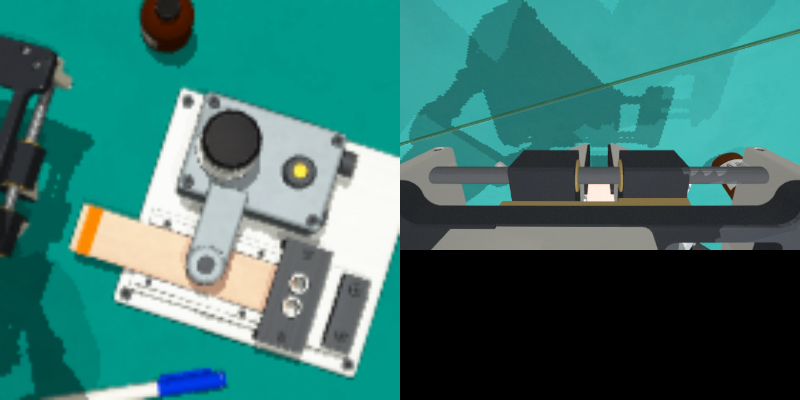

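The top view shows the fingers in the gap left of the orange end, with nothing disturbed. I'll push to just short of home.

```bash
python3 -m creep '[{"translation":[0.0,-0.013,0.002],"twist":[0,-0.005,0.008],"hand":0},{"translation":[0.003,-0.023,0.002],"twist":[0,-0.006,0.008],"hand":0},{"translation":[0.006,-0.033,0.002],"twist":[0,-0.006,0.008],"hand":0},{"translation":[0.009,-0.043,0.002],"twist":[0,-0.006,0.008],"hand":0},{"translation":[0.0127,-0.0528,0.002],"twist":[0,-0.006,0.008],"hand":0}]'; python3 -c "
from h import *
where(); go(-35,98,51.5,.3); go(-35,94,51.5,.3)"
```

```text
time: 1.7
tool_pos: [0.5075, 0.1637, 0.0561]
tool_rot: [-1.547, 1.276, -1.843]
contact_force: [-0.3, 0.3, -0.3]
opening: 0.0004
jig [-32.7 100.7  56.1] F [-0.3  0.3 -0.3] t 1.7
shift [ 0.0052 -0.0012 -0.0023] twist [-0.002   0.0066 -0.0053]
shift [ 0.0064 -0.0051 -0.0023] twist [-0.002   0.0066 -0.0053]
```

Height overshot to 56 mm and there's no force, so the fingers may have slid over the bar. I'll check.

```bash
python3 -c "
from h import *
where();go(-35,100,51.5,.3)
i=robot.read_camera('top')[120:260,260:400];s=robot.read_camera('scene')[180:280,270:410]
where()
o=np.zeros((400,800,3),np.uint8);o[:,:400]=cv2.resize(i,(400,400),interpolation=2);o[:286,400:]=cv2.resize(s,(400,286),interpolation=2);cv2.imwrite('pics/c3.png',o)"
```

```text
jig [-32.7 100.7  56.1] F [-0.3  0.3 -0.3] t 1.7
shift [ 0.0046  0.0007 -0.0023] twist [-0.002   0.0066 -0.0053]
jig [-33.  100.2  55.8] F [-0.4  0.7  0.5] t 1.8
```

View pics/c3.png

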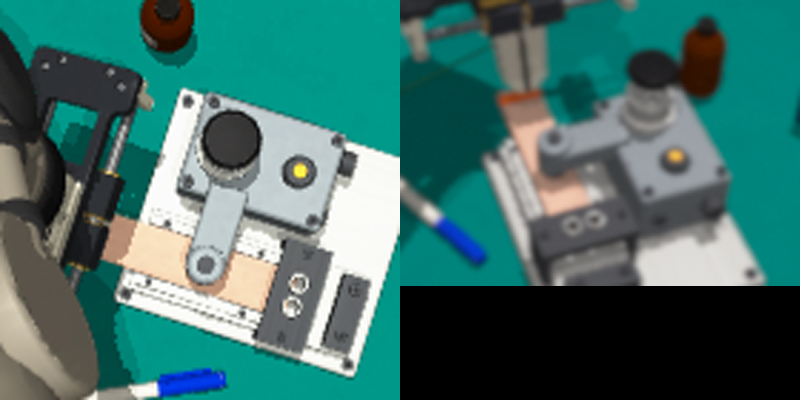

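```bash
python3 -c "
from h import *
for y in (108.7,100,85,78): print(y,proj('scene',np.r_[jig((-35,y)),.035]),proj('top',np.r_[jig((-35,y)),.035]))
i=robot.read_camera('scene');c=i[200:230,300:330].astype(int)
m=(c[...,2]>170)&(c[...,1]<130)&(c[...,0]<70);v,u=np.nonzero(m);print(len(u),u.mean()+300,v.mean()+200,v.min()+200)
i=cv2.imread('pics/scene0.png');c=i[200:230,300:330].astype(int)
m=(c[...,2]>170)&(c[...,1]<130)&(c[...,0]<70);v,u=np.nonzero(m);print(len(u),u.mean()+300,v.mean()+200,v.min()+200)
"
```

```text
108.7 [[311.3604691  211.97634747]] [[287.47806227 199.64694058]]
100 [[312.49034618 214.56417502]] [[291.56129573 200.97875363]]
85 [[314.4714653  219.10140455]] [[298.6056622  203.27619045]]
78 [[315.41060548 221.25214536]] [[301.89472757 204.34879445]]<string>:5: RuntimeWarning: Mean of empty slice.
  ret = ret.dtype.type(ret / rcount)
Traceback (most recent call last):
ValueError: zero-size array to reduction operation minimum which has no identity
```

```bash
python3 -c "
from h import *
where();go(-35,100,51.5,.3)
for i in (cv2.imread('pics/scene0.png'),robot.read_camera('scene')):
  h=cv2.cvtColor(i,cv2.COLOR_BGR2HSV)[205:235,298:330]
  m=(h[...,0]<14)&(h[...,1]>165)&(h[...,2]>70);v,u=np.nonzero(m);print(len(u),u.mean()+298,v.mean()+205,v.min()+205,v.max()+205)
for y in (108.7,104,84,80):print(y,proj('scene',np.r_[jig((-35,y)),.035]))
"
```

```text
jig [-32.9 101.   55.7] F [ 0.8  0.3 -0.5] t 1.85
shift [ 0.0043  0.0002 -0.0021] twist [-0.0024  0.0055 -0.0049]
29 311.1034482758621 213.20689655172413 211 215
26 310.65384615384613 213.5 212 215
108.7 [[311.3604691  211.97634747]]
104 [[311.9691366  213.37042927]]
84 [[314.60505249 219.40733922]]
80 [[315.14131764 220.63545204]]
```

```bash
python3 -c "
from h import *
M=T();print(M.round(3)); 
for p in ((.025,-.0095,0),(.025,.0095,0),(-.04,-.0375,.095),(-.04,-.0375,-.095)):
  w=(M@np.r_[p,1])[:3];d=w[:2]-J;c,s=np.cos(A),np.sin(A);print(p,'jig',c*d[0]+s*d[1],-s*d[0]+c*d[1],w[2],proj('scene',w),proj('top',w))
i=robot.read_camera('scene')[150:250,250:400];cv2.imwrite('pics/c4.png',cv2.resize(i,None,fx=5,fy=5,interpolation=2))
"
```

```text
[[-0.079  0.28   0.957  0.508]
 [-0.28   0.915 -0.291  0.165]
 [-0.957 -0.291  0.006  0.056]
 [ 0.     0.     0.     1.   ]]
(0.025, -0.0095, 0) jig -0.032636808345868754 0.08522637137135051 0.03452556831445116 [[315.41010642 218.92406878]] [[298.86872234 202.14768296]]
(0.025, 0.0095, 0) jig -0.03259918236616252 0.10340659889314882 0.029004887963145078 [[313.05273144 215.01505009]] [[290.4478775  199.53352939]]
(-0.04, -0.0375, 0.095) jig 0.06191742132265683 0.0773063791069634 0.10545349916206405 [[356.38745144 190.22658979]] [[317.59458876 153.74565701]]
(-0.04, -0.0375, -0.095) jig -0.12807881340838764 0.0773364829016983 0.1042577225159568 [[273.78854322 210.56183325]] [[286.18450766 249.4511806 ]]
```

View pics/c4.png

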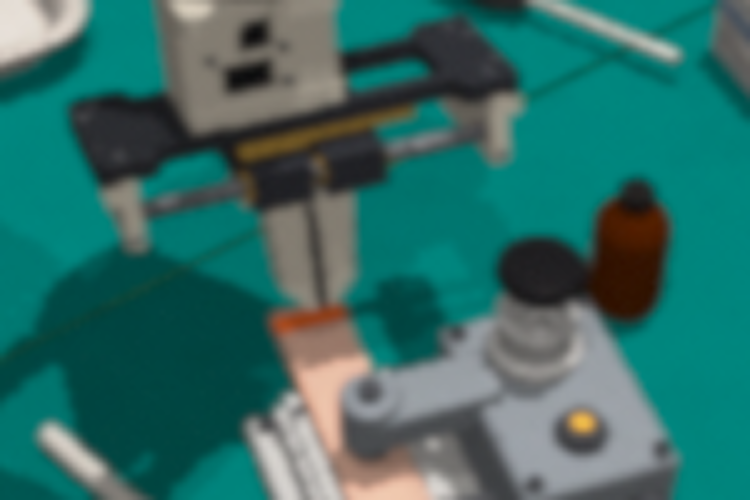

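The bar hasn't moved, and the seen fingertip (about (313,211) px) disagrees with the model, which puts it near row 217. I'll back off, settle and compare where the tip stands clear of the bar.

```bash
python3 -m creep '[{"translation":[-0.008,0.01,-0.001],"twist":[0,0.003,-0.003],"hand":0},{"translation":[-0.012,0.025,-0.002],"twist":[0,0.005,-0.005],"hand":0},{"translation":[-0.012,0.04,-0.002],"twist":[0,0.005,-0.005],"hand":0},{"translation":[-0.012,0.055,-0.002],"twist":[0,0.005,-0.005],"hand":0},{"translation":[-0.012,0.055,-0.002],"twist":[0,0.005,-0.005],"hand":0}]'; python3 -c "
from h import *
robot.read_camera('scene');robot.read_camera('scene')
where();M=T()
for p in ((.025,0,0),(.025,-.0095,0),(.025,.0095,0),(0,0,0)):
  w=(M@np.r_[p,1])[:3];print(p,w,proj('scene',w))
i=robot.read_camera('scene')[150:250,250:400];cv2.imwrite('pics/c5.png',cv2.resize(i,None,fx=5,fy=5,interpolation=2))
"
```

```text
time: 2.45
tool_pos: [0.5222, 0.2209, 0.05]
tool_rot: [-1.567, 1.271, -1.862]
contact_force: [0.3, -0.1, -0.4]
opening: 0.0007
jig [-35.1 158.   50.6] F [-0.4 -1.2  1.2] t 2.55
(0.025, 0, 0) [0.51969533 0.21214201 0.02667785] [[306.14629486 202.31992257]]
(0.025, -0.0095, 0) [0.51705332 0.20346123 0.02949099] [[307.22173953 204.06683333]]
(0.025, 0.0095, 0) [0.52233734 0.2208228  0.02386471] [[305.08845272 200.60156169]]
(0, 0, 0) [0.52182979 0.21923066 0.05055661] [[304.97190461 193.37145806]]
```

View pics/c5.png

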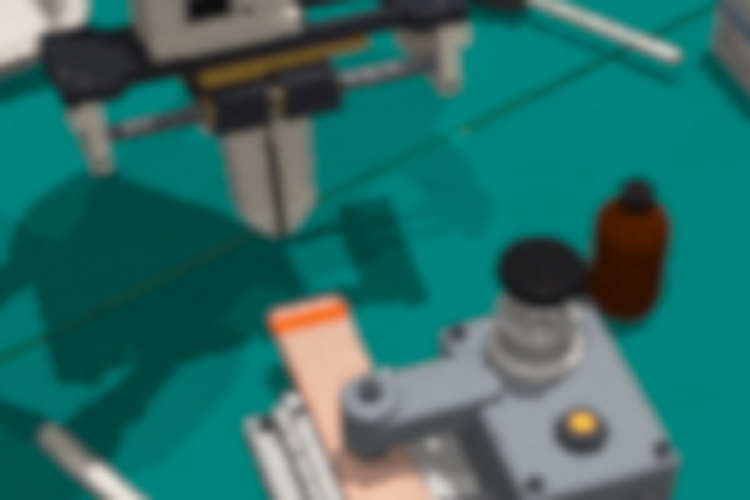

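Clear of the bar, the fingertip shows at about (305.6,197.4), 5 px above the model. So shut tips reach only about 11 mm ahead of the TCP, and the fingers had passed over the bar. Lowering to TCP z = 38 mm works for either tip length.

```bash
python3 -c "
from h import *
go(-35,135,38,.3)"
python3 -m creep '[{"translation":[0.012,0.004,0],"twist":[0,0,0],"hand":0},{"translation":[0.017,-0.005,0],"twist":[0,0,0],"hand":0},{"translation":[0.0188,-0.0181,0],"twist":[0,0,0],"hand":0},{"translation":[0.0188,-0.0181,0],"twist":[0,0,0],"hand":0},{"translation":[0.0188,-0.0181,0],"twist":[0,0,0],"hand":0}]'; python3 -c "
from h import *
where();go(-35,105,38,.3)"
```

```text
shift [ 0.019  -0.0179 -0.    ] twist [-0.0011  0.0008  0.0005]
time: 3.1
tool_pos: [0.5155, 0.1964, 0.0388]
tool_rot: [-1.565, 1.271, -1.862]
contact_force: [1.0, -0.1, 0.6]
opening: 0.0005
jig [-34.6 134.3  38.8] F [ 1.  -0.1  0.6] t 3.1
shift [ 0.0094 -0.0278 -0.0004] twist [-0.0024  0.001  -0.    ]
```

```bash
python3 -m creep '[{"translation":[0.0024,-0.007,0],"twist":[0,0,0],"hand":0},{"translation":[0.0047,-0.014,0],"twist":[0,0,0],"hand":0},{"translation":[0.007,-0.021,0],"twist":[0,0,0],"hand":0},{"translation":[0.0094,-0.0278,0],"twist":[0,0,0],"hand":0},{"translation":[0.0094,-0.0278,0],"twist":[0,0,0],"hand":0}]'; python3 -c "
from h import *
where()
for i in (robot.read_camera('scene'),):
  h=cv2.cvtColor(i,cv2.COLOR_BGR2HSV)[205:235,298:330]
  m=(h[...,0]<14)&(h[...,1]>165)&(h[...,2]>70);v,u=np.nonzero(m);print(len(u),u.mean()+298,v.mean()+205,v.min()+205,v.max()+205)
go(-35,97,38,.3)"
```

```text
time: 3.6
tool_pos: [0.5067, 0.1674, 0.0383]
tool_rot: [-1.565, 1.27, -1.862]
contact_force: [1.7, -0.7, 2.6]
opening: 0.0002
jig [-34.5 104.   38.3] F [ 1.7 -0.7  2.6] t 3.6
4 306.0 215.25 215 216
shift [ 0.0024 -0.0068 -0.0004] twist [-0.0028  0.0008  0.0008]
```

```bash
python3 -c "
from h import *
i=robot.read_camera('top')[120:260,260:400];s=robot.read_camera('scene')[180:280,270:410]
o=np.zeros((400,800,3),np.uint8);o[:,:400]=cv2.resize(i,(400,400),interpolation=2);o[:286,400:]=cv2.resize(s,(400,286),interpolation=2);cv2.imwrite('pics/c6.png',o)"
```

```text
(no output)
```

View pics/c6.png

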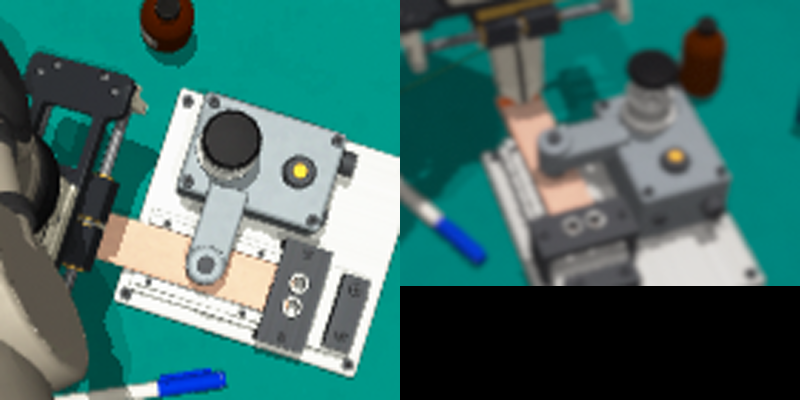

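The fingertip sits on top of the orange end (about (312,216) px in the scene), so the tips are still higher than assumed. I'll back off and go lower, guarded by force.

```bash
python3 -m creep '[{"translation":[-0.012,0.01,0],"twist":[0,0,0],"hand":0},{"translation":[-0.014,0.02,0],"twist":[0,0,0],"hand":0},{"translation":[-0.014,0.036,0],"twist":[0,0,0],"hand":0},{"translation":[-0.008,0.040,0],"twist":[0,0,0],"hand":0},{"translation":[-0.008,0.040,0],"twist":[0,0,0],"hand":0}]'; python3 -c "
from h import *
M=T();where();go(-35,140,29,.3)
for x in (0,.005,.015,.025): print(x,proj('scene',(M@[x,0,0,1])[:3]))
robot.read_camera('scene')
cv2.imwrite('pics/s7.png',robot.read_camera('scene'));where()
c=cv2.imread('pics/s7.png');h=cv2.cvtColor(c,cv2.COLOR_BGR2HSV)
for v in range(185,225,1): print(v,' '.join('%3d/%3d'%(h[v,u,0],h[v,u,1]) for u in (304,306,308,310,312,314)))
h0=cv2.cvtColor(cv2.imread('pics/scene0.png'),cv2.COLOR_BGR2HSV)
for H in (h0,h):
  m=(H[205:235,298:330,0]<14)&(H[205:235,298:330,1]>165);v,u=np.nonzero(m);print(len(u),u.mean()+298,v.mean()+205)
"
```

```text
time: 4.25
tool_pos: [0.5176, 0.2066, 0.0322]
tool_rot: [-1.574, 1.268, -1.87]
contact_force: [-1.0, 0.5, 0.4]
opening: 0.0008
jig [-35.5 144.7  32.2] F [-1.   0.5  0.4] t 4.25
shift [ 0.0044 -0.0036  0.0005] twist [-0.0008 -0.0012  0.0028]
0 [[306.64619324 202.44735376]]
0.005 [[306.87564252 204.22742063]]
0.015 [[307.33117395 207.7610252 ]]
0.025 [[307.78226326 211.25963858]]
jig [-35.  144.4  33.1] F [ 0.7 -0.3  0.5] t 4.35
185  30/ 17  20/ 31  22/ 31  21/ 32  39/ 21  86/136
186  22/ 29  23/ 31  21/ 32  21/ 32  38/ 25  86/135
187  21/ 31  20/ 33  20/ 30  23/ 31  38/ 23  85/128
188  20/ 29  21/ 31  21/ 33  21/ 31  30/ 21  84/112
189  18/ 31  17/ 30  20/ 31  21/ 31  28/ 25  83/ 98
190  21/ 30  20/ 31  20/ 32  21/ 31  30/ 23  83/103
191  21/ 31  19/ 27  22/ 32  21/ 31  33/ 23  85/108
192  19/ 30  23/ 26  21/ 30  21/ 31  30/ 21  85/110
193  20/ 32  20/ 30  21/ 31  21/ 32  33/ 22  85/110
194  20/ 31  20/ 29  19/ 32  21/ 32  33/ 24  85/109
195  18/ 31  20/ 29  21/ 31  21/ 30  30/ 22  84/102
196  22/ 31  19/ 26  21/ 32  21/ 31  30/ 24  83/ 88
197  21/ 33  21/ 31  20/ 30  21/ 33  25/ 25  
[... 790 characters left out ...]
  10/115   9/145  10/171  11/195  11/209  11/201
214   9/148  10/190  11/209  11/200  10/173   9/145
215   9/148  10/195  10/176  10/150   9/119  10/ 96
216  10/110   9/154  10/124  10/ 99  10/ 87  10/ 77
217  36/ 29   9/107  10/ 89  11/ 78  11/ 75  11/ 74
218  83/ 94  10/ 80  10/ 76  10/ 73  11/ 74  11/ 73
219  87/160  12/ 65  10/ 76  11/ 73  10/ 73  11/ 73
220  88/215  16/ 46  10/ 78  11/ 74  11/ 73  11/ 73
221  88/255  57/ 24  10/ 78  11/ 74  11/ 73  11/ 74
222  88/255  82/ 73  10/ 77  10/ 74  11/ 73  11/ 73
223  88/255  85/118  10/ 76  10/ 77  11/ 72  11/ 73
224  88/255  87/166  12/ 69  10/ 78  11/ 72  11/ 72
29 311.1034482758621 213.20689655172413
30 311.3333333333333 213.16666666666666
```

```bash
python3 -m creep '[{"translation":[0.004,0.001,0],"twist":[0,0,0],"hand":0},{"translation":[0.005,0.0015,0],"twist":[0,0,0],"hand":0},{"translation":[0.005,0.0015,0],"twist":[0,0,0],"hand":0}]'; python3 -m creep '[{"translation":[0.003,0.001,0],"twist":[0,0,0],"hand":0},{"translation":[0.005,0.0015,0],"twist":[0,0,0],"hand":0},{"translation":[0.005,0.0015,0],"twist":[0,0,0],"hand":0}]'; python3 -c "
from h import *
where();go(-35,110,23,.3)"
```

```text
time: 4.65
tool_pos: [0.5178, 0.2057, 0.0277]
tool_rot: [-1.572, 1.268, -1.87]
contact_force: [0.1, -1.5, 0.3]
opening: 0.0005
time: 4.95
tool_pos: [0.5175, 0.2055, 0.0222]
tool_rot: [-1.574, 1.268, -1.871]
contact_force: [0.1, -0.4, -1.1]
opening: 0.0006
jig [-35.3 143.7  22.2] F [ 0.1 -0.4 -1.1] t 4.95
shift [ 0.0093 -0.0324  0.0003] twist [-0.0021 -0.0016  0.003 ]
```

No bench contact at z = 22 mm, so the shut tips really are shorter than tip_extent says. Pushing now.

```bash
python3 -m creep '[{"translation":[0.0022,-0.008,0],"twist":[0,0,0],"hand":0},{"translation":[0.0045,-0.016,0],"twist":[0,0,0],"hand":0},{"translation":[0.007,-0.024,0],"twist":[0,0,0],"hand":0},{"translation":[0.009,-0.032,0],"twist":[0,0,0],"hand":0},{"translation":[0.009,-0.032,0],"twist":[0,0,0],"hand":0}]'; python3 -c "
from h import *
where();go(-35,100,23,.3)
H=cv2.cvtColor(robot.read_camera('scene'),cv2.COLOR_BGR2HSV)
m=(H[205:235,298:330,0]<14)&(H[205:235,298:330,1]>165);v,u=np.nonzero(m);print(len(u),u.mean()+298,v.mean()+205)"
```

```text
time: 5.45
tool_pos: [0.5073, 0.1724, 0.0233]
tool_rot: [-1.576, 1.267, -1.874]
contact_force: [-0.1, -0.2, -0.9]
opening: 0.0004
jig [-35.4 109.   23.3] F [-0.1 -0.2 -0.9] t 5.45
shift [ 0.003  -0.0085  0.0005] twist [-0.0031 -0.0025  0.0038]
31 313.0 217.83870967741936
```

The bar is moving now, about 15 mm so far. Contact is 15.5 mm ahead of the TCP, so home should be at TCP y of about 95.

```bash
python3 -m creep '[{"translation":[0.0015,-0.004,0],"twist":[0,0,0],"hand":0},{"translation":[0.003,-0.008,0],"twist":[0,0,0],"hand":0},{"translation":[0.0035,-0.0105,0],"twist":[0,0,0],"hand":0},{"translation":[0.0035,-0.0105,0],"twist":[0,0,0],"hand":0}]'; python3 -m creep '[{"translation":[0.0005,-0.002,0],"twist":[0,0,0],"hand":0},{"translation":[0.001,-0.003,0],"twist":[0,0,0],"hand":0}]'; python3 -c "
from h import *
where()"
```

```text
time: 5.9
tool_pos: [0.5042, 0.162, 0.0231]
tool_rot: [-1.575, 1.267, -1.874]
contact_force: [0.1, 0.9, -0.6]
opening: 0.0004
time: 6.1
tool_pos: [0.5032, 0.159, 0.023]
tool_rot: [-1.575, 1.267, -1.874]
contact_force: [1.1, 2.0, 0.4]
opening: 0.0005
jig [-35.4  95.   23. ] F [1.1 2.  0.4] t 6.1
```

```bash
python3 -m creep '[{"translation":[0.0003,-0.001,0],"twist":[0,0,0],"hand":0},{"translation":[0.0006,-0.002,0],"twist":[0,0,0],"hand":0},{"translation":[0.0006,-0.002,0],"twist":[0,0,0],"hand":0}]';  python3 -m creep '[{"translation":[0.0003,-0.001,0],"twist":[0,0,0],"hand":0},{"translation":[0.0006,-0.002,0],"twist":[0,0,0],"hand":0},{"translation":[0.0006,-0.002,0],"twist":[0,0,0],"hand":0}]'; python3 -c "
from h import *
where()"
```

```text
time: 6.4
tool_pos: [0.5026, 0.1569, 0.0231]
tool_rot: [-1.575, 1.267, -1.874]
contact_force: [-0.2, 1.0, 0.1]
opening: 0.0001
time: 6.7
tool_pos: [0.5027, 0.1563, 0.0232]
tool_rot: [-1.571, 1.27, -1.869]
contact_force: [1.7, 6.9, -0.7]
opening: 0.0006
jig [-35.1  92.3  23.2] F [ 1.7  6.9 -0.7] t 6.7
```

```bash
python3 -m creep '[{"translation":[0.0006,-0.002,0],"twist":[0,0,0],"hand":0},{"translation":[0.001,-0.003,0],"twist":[0,0,0],"hand":0},{"translation":[0.001,-0.003,0],"twist":[0,0,0],"hand":0}]'; python3 -c "
from h import *
where()
H=cv2.cvtColor(robot.read_camera('scene'),cv2.COLOR_BGR2HSV)
m=(H[205:235,298:330,0]<14)&(H[205:235,298:330,1]>165);v,u=np.nonzero(m);print(len(u),u.mean()+298,v.mean()+205)"
```

```text
time: 7.0
tool_pos: [0.5032, 0.156, 0.0233]
tool_rot: [-1.561, 1.277, -1.86]
contact_force: [2.7, 13.0, -1.4]
opening: 0.0003
jig [-34.6  92.1  23.3] F [ 2.7 13.  -1.4] t 7.0
26 315.0 222.5
```

The bar is home: 13 N with no further motion, and the orange end moved 9.3 px, about 30 mm. Backing off and going up.

```bash
python3 -m creep '[{"translation":[-0.004,0.014,0],"twist":[0,0,0],"hand":0},{"translation":[-0.012,0.04,0],"twist":[0,0,0],"hand":0},{"translation":[-0.05,0.03,0],"twist":[0,0,0],"hand":0},{"translation":[-0.095,0.02,0],"twist":[0,0,0],"hand":0},{"translation":[-0.14,0.005,0],"twist":[0,0,0],"hand":0}]'; python3 -c "
from h import *
robot.read_camera('scene');robot.read_camera('scene')
where();go(46,26,160,0)"
```

```text
time: 7.55
tool_pos: [0.5155, 0.1994, 0.1565]
tool_rot: [-1.568, 1.274, -1.866]
contact_force: [0.9, 0.1, -0.3]
opening: 0.0004
jig [-32.3 139.  162.2] F [0.2 0.2 0.5] t 7.65
shift [ 0.0351 -0.1072  0.0786] twist [-0.005   0.0117  0.2884]
```

```bash
python3 -m creep '[{"translation":[0.003,-0.025,0.018],"twist":[0,0.003,0.075],"hand":0},{"translation":[0.01,-0.055,0.04],"twist":[-0.002,0.006,0.15],"hand":0},{"translation":[0.02,-0.085,0.06],"twist":[-0.004,0.009,0.225],"hand":0},{"translation":[0.035,-0.107,0.0786],"twist":[-0.005,0.012,0.288],"hand":0},{"translation":[0.035,-0.107,0.0786],"twist":[-0.005,0.012,0.288],"hand":0}]'; python3 -c "
from h import *
i=robot.read_camera('scene');cv2.imwrite('pics/c8.png',cv2.resize(robot.read_camera('scene')[150:270,270:430],None,fx=5,fy=5,interpolation=2))
where();go(46,26,140,0)"
```

```text
time: 8.15
tool_pos: [0.5609, 0.0641, 0.1587]
tool_rot: [-2.561, 1.568, -2.862]
contact_force: [-0.3, 1.0, 0.8]
opening: 0.0006
jig [ 45.7  24.7 159.3] F [-0.2  0.2  0.6] t 8.25
shift [0.0192 0.0013 0.0003] twist [-0.0032 -0.0024  0.0015]
```

View pics/c8.png

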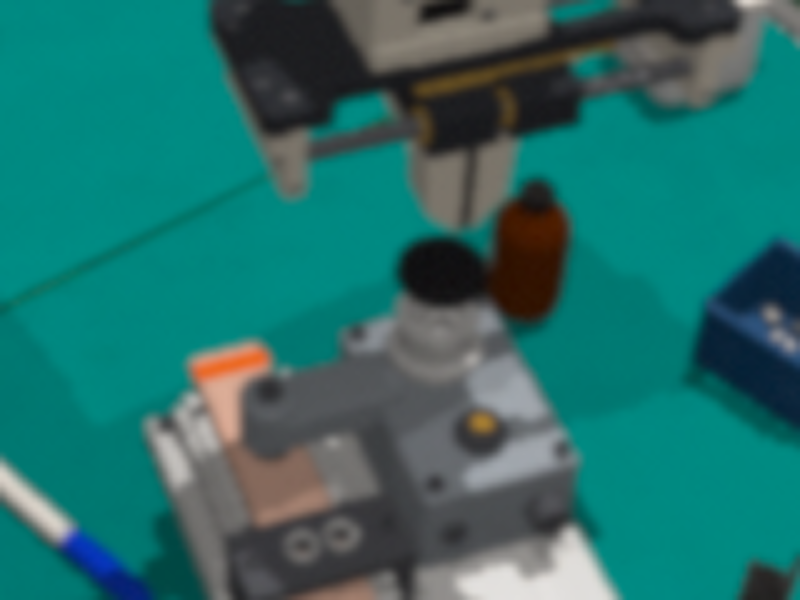

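```bash
python3 -c "
from h import *
M=T()
f=lambda w:((proj('scene',w)[0]-[270,150])*5).round(0)
print('knob',f(np.r_[jig((46,26)),.12]),'knob per 10mm x,y',f(np.r_[jig((56,26)),.12]),f(np.r_[jig((46,36)),.12]),'pin',f(np.r_[jig((46,-26)),.078]),'nose',f(np.r_[jig((-35,16)),.08]))
for x in (0,.005,.01,.015,.025): print(x,f((M@[x,0,0,1])[:3]))
"
```

```text
knob [445. 265.] knob per 10mm x,y [467. 260.] [436. 249.] pin [486. 419.] nose [271. 390.]
0 [452. 201.]
0.005 [452. 210.]
0.01 [451. 218.]
0.015 [450. 227.]
0.025 [448. 244.]
```

The tip at (463,228) is about 5 mm to jig +x of the knob centre at (442,262); the bar end and everything else look fine. I'll correct by -5 mm and descend under force watch.

```bash
python3 -m creep '[{"translation":[0.01,0.001,-0.005],"twist":[0,0,0],"hand":0},{"translation":[0.02,0.001,-0.005],"twist":[0,0,0],"hand":0},{"translation":[0.022,0.001,-0.005],"twist":[0,0,0],"hand":0}]'; python3 -m creep '[{"translation":[0.004,0,0],"twist":[0,0,0],"hand":0},{"translation":[0.007,0,0],"twist":[0,0,0],"hand":0},{"translation":[0.007,0,0],"twist":[0,0,0],"hand":0}]'; python3 -c "
from h import *
where()"
```

```text
time: 8.55
tool_pos: [0.5544, 0.0719, 0.1352]
tool_rot: [-2.702, 1.564, -2.998]
contact_force: [0.1, -0.1, -0.3]
opening: 0.0004
time: 8.85
tool_pos: [0.5541, 0.0722, 0.1277]
tool_rot: [-2.705, 1.564, -3.0]
contact_force: [0.3, -0.4, -0.0]
opening: 0.0005
jig [ 38.5  26.8 127.7] F [ 0.3 -0.4 -0. ] t 8.85
```

```bash
python3 -m creep '[{"translation":[0.003,0,0.003],"twist":[0,0,0],"hand":0},{"translation":[0.007,0,0.003],"twist":[0,0,0],"hand":0},{"translation":[0.007,0,0.003],"twist":[0,0,0],"hand":0}]'; python3 -m creep '[{"translation":[0.004,0,0],"twist":[0,0,0],"hand":0},{"translation":[0.007,0,0],"twist":[0,0,0],"hand":0},{"translation":[0.007,0,0],"twist":[0,0,0],"hand":0}]'; python3 -c "
from h import *
where()
cv2.imwrite('pics/c9.png',cv2.resize(robot.read_camera('scene')[150:270,270:430],None,fx=5,fy=5,interpolation=2))"
```

```text
time: 9.15
tool_pos: [0.5576, 0.0714, 0.1209]
tool_rot: [-2.708, 1.565, -3.003]
contact_force: [0.6, 0.6, 4.7]
opening: 0.0004
time: 9.45
tool_pos: [0.5577, 0.0714, 0.1144]
tool_rot: [-2.711, 1.566, -3.007]
contact_force: [-1.8, 0.4, 5.7]
opening: 0.0005
jig [ 42.2  27.  114.4] F [-1.8  0.4  5.7] t 9.45
```

View pics/c9.png

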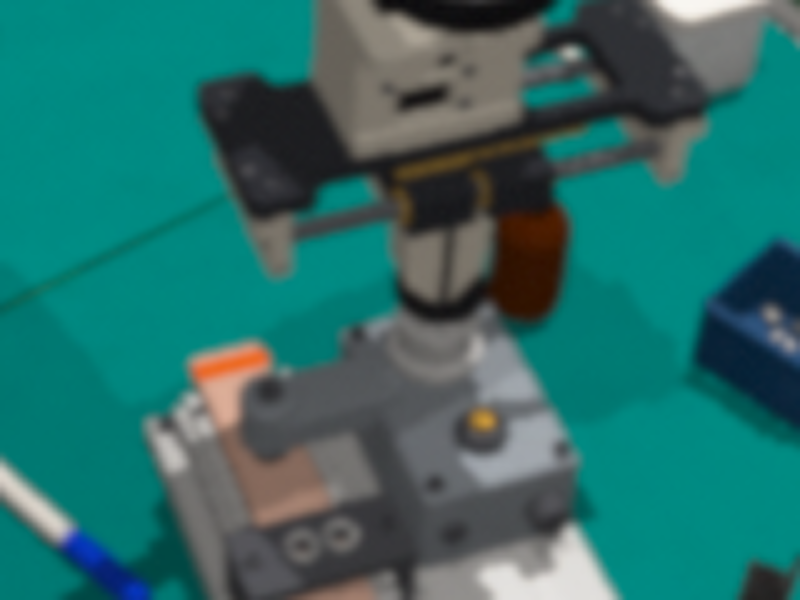

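Fingers rest on the knob at (440,290), partly pressed, and the pin at (482,425) is clear. Pressing to the bottom.

```bash
python3 -m creep '[{"translation":[0.005,0,0],"twist":[0,0,0],"hand":0},{"translation":[0.01,0,0],"twist":[0,0,0],"hand":0},{"translation":[0.012,0,0],"twist":[0,0,0],"hand":0},{"translation":[0.012,0,0],"twist":[0,0,0],"hand":0}]'; python3 -m creep '[{"translation":[0.003,0,0],"twist":[0,0,0],"hand":0},{"translation":[0.003,0,0],"twist":[0,0,0],"hand":0}]';python3 -m creep '[{"translation":[0.003,0,0],"twist":[0,0,0],"hand":0},{"translation":[0.003,0,0],"twist":[0,0,0],"hand":0}]'; python3 -c "
from h import *
where()"
```

```text
time: 9.9
tool_pos: [0.5578, 0.0714, 0.1063]
tool_rot: [-2.537, 1.568, -2.832]
contact_force: [-10.3, -0.1, 28.7]
opening: 0.0006
time: 10.1
tool_pos: [0.5578, 0.0714, 0.1063]
tool_rot: [-1.961, 1.57, -2.256]
contact_force: [-8.7, -0.4, 23.6]
opening: 0.0009
time: 10.3
tool_pos: [0.5578, 0.0714, 0.1063]
tool_rot: [-0.479, 1.569, -0.774]
contact_force: [-9.1, 0.8, 23.4]
opening: 0.0004
jig [ 42.2  27.1 106.3] F [-9.1  0.8 23.4] t 10.3
```

It bottomed at z = 106.3 mm with 23 N, so full up is at about 124. Releasing fully, then checking the pin.

```bash
python3 -m creep '[{"translation":[-0.008,0,0],"twist":[0,0,0],"hand":0},{"translation":[-0.016,0,0],"twist":[0,0,0],"hand":0},{"translation":[-0.024,0,0],"twist":[0,0,0],"hand":0},{"translation":[-0.026,0,0],"twist":[0,0,0],"hand":0},{"translation":[-0.026,0,0],"twist":[0,0,0],"hand":0}]'; python3 -c "
from h import *
i=robot.read_camera('scene');cv2.imwrite('pics/s10.png',i);where();go(41,26,131,0)"
```

```text
time: 10.8
tool_pos: [0.5579, 0.0713, 0.1323]
tool_rot: [-0.442, 1.569, -0.737]
contact_force: [-0.5, -0.4, -0.6]
opening: 0.0005
jig [ 42.1  27.  131.9] F [-0.3 -0.1 -1.3] t 10.85
shift [ 0.0009 -0.001  -0.0011] twist [-0.0002  0.0008  0.0009]
```

Press 2 and release, in the same small steps.

```bash
python3 -m creep '[{"translation":[0.008,0,0],"twist":[0,0,0],"hand":0},{"translation":[0.016,0,0],"twist":[0,0,0],"hand":0},{"translation":[0.023,0,0],"twist":[0,0,0],"hand":0},{"translation":[0.028,0,0],"twist":[0,0,0],"hand":0},{"translation":[0.028,0,0],"twist":[0,0,0],"hand":0}]' && python3 -m creep '[{"translation":[-0.008,0,0],"twist":[0,0,0],"hand":0},{"translation":[-0.016,0,0],"twist":[0,0,0],"hand":0},{"translation":[-0.024,0,0],"twist":[0,0,0],"hand":0},{"translation":[-0.026,0,0],"twist":[0,0,0],"hand":0},{"translation":[-0.026,0,0],"twist":[0,0,0],"hand":0}]'; python3 -c "
from h import *
cv2.imwrite('pics/s11.png',robot.read_camera('scene'));where();go(41,26,131,0)
for n in ('scene0','s7','s10','s11'):
  c=cv2.imread(f'pics/{n}.png');H=cv2.cvtColor(c,cv2.COLOR_BGR2HSV)[220:245,355:378].astype(int)
  m=(H[...,0]>15)&(H[...,0]<32)&(H[...,1]>120);v,u=np.nonzero(m);print(n,len(u),u.mean()+355,v.mean()+220,v.min()+220,v.max()+220)
for z in (.074,.078,.086,.094): print(z,proj('scene',np.r_[jig((46,-26)),z]))"
```

```text
time: 11.35
tool_pos: [0.5583, 0.0713, 0.1063]
tool_rot: [-0.075, 1.567, -0.37]
contact_force: [-6.7, -0.1, 23.8]
opening: 0.0005
time: 11.85
tool_pos: [0.5581, 0.0714, 0.1319]
tool_rot: [-0.139, 1.568, -0.434]
contact_force: [0.2, 0.6, 0.4]
opening: 0.0008
jig [ 42.4  27.1 131.7] F [ 0.1 -0.3 -0.3] t 11.9
shift [ 0.0007 -0.0011 -0.0014] twist [0.0001 0.0025 0.0006]
scene0 17 365.88235294117646 234.41176470588235 233 236
s7 16 365.9375 234.3125 233 236
s10 16 366.0 233.5 232 235
s11 20 366.1 233.05 231 235
0.074 [[366.99549724 234.93935513]]
0.078 [[367.15352833 233.73268383]]
0.086 [[367.47274021 231.294328  ]]
0.094 [[367.79621937 228.8220604 ]]
```

The pin is rising step by step. Three more cycles, measuring after each.

```bash
cat > pin.py <<'E'
from h import *
import sys
c=robot.read_camera('scene');cv2.imwrite(f'pics/{sys.argv[1]}.png',c);where()
H=cv2.cvtColor(c,cv2.COLOR_BGR2HSV)[215:245,355:380].astype(int)
m=(H[...,0]>15)&(H[...,0]<32)&(H[...,1]>120);v,u=np.nonzero(m);print(len(u),v.mean()+215,v.min()+215,v.max()+215)
E
python3 -m creep '[{"translation":[0.008,0,0],"twist":[0,0,0],"hand":0},{"translation":[0.016,0,0],"twist":[0,0,0],"hand":0},{"translation":[0.023,0,0],"twist":[0,0,0],"hand":0},{"translation":[0.028,0,0],"twist":[0,0,0],"hand":0},{"translation":[0.028,0,0],"twist":[0,0,0],"hand":0}]' && python3 -m creep '[{"translation":[-0.008,0,0],"twist":[0,0,0],"hand":0},{"translation":[-0.016,0,0],"twist":[0,0,0],"hand":0},{"translation":[-0.024,0,0],"twist":[0,0,0],"hand":0},{"translation":[-0.026,0,0],"twist":[0,0,0],"hand":0},{"translation":[-0.026,0,0],"twist":[0,0,0],"hand":0}]'; python3 pin.py s12
python3 -m creep '[{"translation":[0.008,0,0],"twist":[0,0,0],"hand":0},{"translation":[0.016,0,0],"twist":[0,0,0],"hand":0},{"translation":[0.023,0,0],"twist":[0,0,0],"hand":0},{"translation":[0.028,0,0],"twist":[0,0,0],"hand":0},{"translation":[0.028,0,0],"twist":[0,0,0],"hand":0}]' && python3 -m creep '[{"translation":[-0.008,0,0],"twist":[0,0,0],"hand":0},{"translation":[-0.016,0,0],"twist":[0,0,0],"hand":0},{"translation":[-0.024,0,0],"twist":[0,0,0],"hand":0},{"translation":[-0.026,0,0],"twist":[0,0,0],"hand":0},{"translation":[-0.026,0,0],"twist":[0,0,0],"hand":0}]'; python3 pin.py s13
python3 -m creep '[{"translation":[0.008,0,0],"twist":[0,0,0],"hand":0},{"translation":[0.016,0,0],"twist":[0,0,0],"hand":0},{"translation":[0.023,0,0],"twist":[0,0,0],"hand":0},{"translation":[0.028,0,0],"twist":[0,0,0],"hand":0},{"translation":[0.028,0,0],"twist":[0,0,0],"hand":0}]' && python3 -m creep '[{"translation":[-0.008,0,0],"twist":[0,0,0],"hand":0},{"translation":[-0.016,0,0],"twist":[0,0,0],"hand":0},{"translation":[-0.024,0,0],"twist":[0,0,0],"hand":0},{"translation":[-0.026,0,0],"twist":[0,0,0],"hand":0},{"translation":[-0.026,0,0],"twist":[0,0,0],"hand":0}]'; python3 pin.py s14
```

```text
time: 12.4
tool_pos: [0.5586, 0.0714, 0.1063]
tool_rot: [0.026, 1.566, -0.268]
contact_force: [-7.6, -0.5, 26.8]
opening: 0.0004
time: 12.9
tool_pos: [0.5583, 0.0714, 0.1319]
tool_rot: [-0.002, 1.566, -0.296]
contact_force: [-0.6, -0.1, 0.4]
opening: 0.0004
jig [ 42.5  27.2 131.7] F [-1.2 -0.2  0.6] t 12.95
23 232.52173913043478 230 235
time: 13.45
tool_pos: [0.5588, 0.0714, 0.1063]
tool_rot: [0.069, 1.564, -0.226]
contact_force: [-7.6, 0.0, 26.2]
opening: 0.0002
time: 13.95
tool_pos: [0.5584, 0.0715, 0.1319]
tool_rot: [0.058, 1.565, -0.236]
contact_force: [0.6, 0.2, -0.1]
opening: 0.0008
jig [ 42.7  27.3 131.6] F [ 0.2 -0.1 -0.4] t 14.0
28 231.92857142857142 229 235
time: 14.5
tool_pos: [0.5589, 0.0715, 0.1063]
tool_rot: [0.106, 1.562, -0.188]
contact_force: [-7.1, -1.3, 27.7]
opening: 0.0002
time: 15.0
tool_pos: [0.5585, 0.0715, 0.1319]
tool_rot: [0.087, 1.563, -0.208]
contact_force: [0.6, 0.3, 0.0]
opening: 0.0007
jig [ 42.8  27.4 131.6] F [ 0.3 -0.6  0.3] t 15.05
32 231.09375 227 235
```

The last press still raised the pin and extra ones do no harm, so I'll do two more.

```bash

python3 -m creep '[{"translation":[0.008,0,0],"twist":[0,0,0],"hand":0},{"translation":[0.016,0,0],"twist":[0,0,0],"hand":0},{"translation":[0.023,0,0],"twist":[0,0,0],"hand":0},{"translation":[0.028,0,0],"twist":[0,0,0],"hand":0},{"translation":[0.028,0,0],"twist":[0,0,0],"hand":0}]' && python3 -m creep '[{"translation":[-0.008,0,0],"twist":[0,0,0],"hand":0},{"translation":[-0.016,0,0],"twist":[0,0,0],"hand":0},{"translation":[-0.024,0,0],"twist":[0,0,0],"hand":0},{"translation":[-0.026,0,0],"twist":[0,0,0],"hand":0},{"translation":[-0.026,0,0],"twist":[0,0,0],"hand":0}]'; python3 pin.py s15
python3 -m creep '[{"translation":[0.008,0,0],"twist":[0,0,0],"hand":0},{"translation":[0.016,0,0],"twist":[0,0,0],"hand":0},{"translation":[0.023,0,0],"twist":[0,0,0],"hand":0},{"translation":[0.028,0,0],"twist":[0,0,0],"hand":0},{"translation":[0.028,0,0],"twist":[0,0,0],"hand":0}]' && python3 -m creep '[{"translation":[-0.008,0,0],"twist":[0,0,0],"hand":0},{"translation":[-0.016,0,0],"twist":[0,0,0],"hand":0},{"translation":[-0.024,0,0],"twist":[0,0,0],"hand":0},{"translation":[-0.026,0,0],"twist":[0,0,0],"hand":0},{"translation":[-0.026,0,0],"twist":[0,0,0],"hand":0}]'; python3 pin.py s16
```

```text
time: 15.55
tool_pos: [0.5591, 0.0715, 0.1063]
tool_rot: [0.119, 1.561, -0.175]
contact_force: [-7.7, 0.8, 27.4]
opening: 0.0007
time: 16.05
tool_pos: [0.5586, 0.0716, 0.1319]
tool_rot: [0.111, 1.562, -0.183]
contact_force: [0.1, 0.0, 0.5]
opening: 0.0007
jig [ 42.8  27.4 131.6] F [-0.2 -0.3  0. ] t 16.1
29 230.75862068965517 227 235
time: 16.6
tool_pos: [0.5592, 0.0716, 0.1063]
tool_rot: [0.133, 1.56, -0.161]
contact_force: [-7.9, -0.5, 26.9]
opening: 0.0004
time: 17.1
tool_pos: [0.5586, 0.0717, 0.1318]
tool_rot: [0.123, 1.56, -0.17]
contact_force: [-0.0, 0.2, 0.1]
opening: 0.0004
jig [ 42.8  27.5 131.6] F [ 0.4  0.1 -0.9] t 17.15
31 230.83870967741936 227 235
```

Steady at row 227 now. I'll lift clear and take a closing look.

```bash
python3 -m creep '[{"translation":[-0.02,0,0],"twist":[0,0,0],"hand":0},{"translation":[-0.045,0,0],"twist":[0,0,0],"hand":0},{"translation":[-0.07,0,0],"twist":[0,0,0],"hand":0},{"translation":[-0.09,0,0],"twist":[0,0,0],"hand":0},{"translation":[-0.09,0,0],"twist":[0,0,0],"hand":0}]'; python3 pin.py s17; python3 -c "
from h import *
s=cv2.imread('pics/s17.png')[190:270,295:395];w=robot.read_camera('wrist')
b=np.zeros((600,800,3),np.uint8);b[:340,:425]=cv2.resize(s,(425,340),interpolation=2);b[:234,426:]=cv2.resize(w,(374,234))
t=robot.read_camera('top')[130:260,270:400];b[340:,:260]=cv2.resize(t,(260,260),interpolation=2);cv2.imwrite('pics/c10.png',b)"
```

```text
time: 17.65
tool_pos: [0.5588, 0.0719, 0.2237]
tool_rot: [0.17, 1.556, -0.124]
contact_force: [0.7, -0.5, -0.2]
opening: 0.0007
jig [ 42.3  27.5 221.8] F [0.  0.6 0.2] t 17.7
22 231.22727272727272 227 235
```

View pics/c10.png

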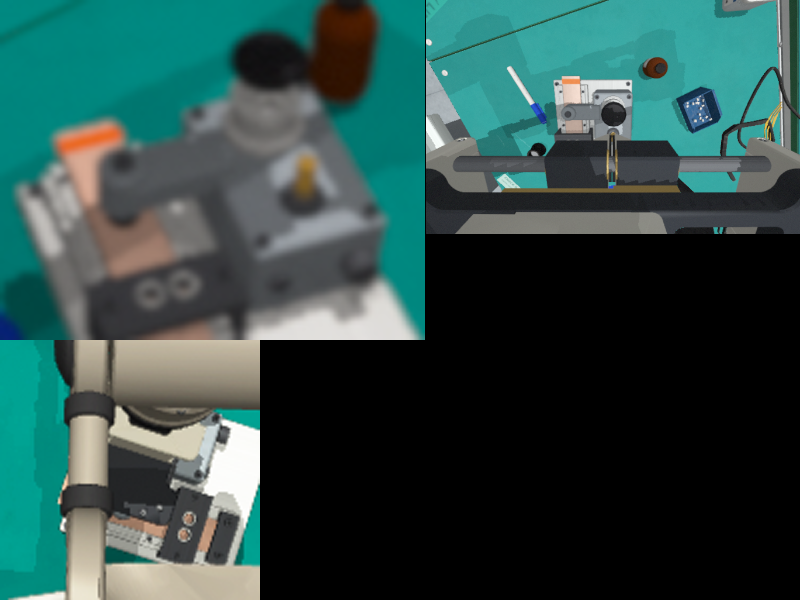

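```bash
python3 -c "
from h import *
H=cv2.cvtColor(cv2.imread('pics/s17.png'),cv2.COLOR_BGR2HSV)
m=(H[205:235,298:330,0]<14)&(H[205:235,298:330,1]>165);v,u=np.nonzero(m);print(len(u),u.mean()+298,v.mean()+205)
robot.hand_in()"
```

```text
33 315.6969696969697 222.4848484848485
the job is handed in; nothing more can be done
```

The bar is home against the stop and the indicator pin is standing out. The job is handed in at about 17.7 s of the 54 s allowed.

**Bar:** I pushed it with shut fingertips. At the end it took 13 N with no further movement. Its orange end had moved about 30 mm, against about 29 mm estimated from the first pictures, and it was still in the same place in the last picture.

**Pump:** I made seven full presses, each to the bottom (23–28 N) with a full release before the next. The pin rose over the first five or so and then stayed level through the last two. It stands clearly out in the last picture, with the robot clear and reading no force.

**What went wrong or wasn't confirmed:**
- **Missed pushes:** the first two pushes passed above the bar without moving it. The second may have rested on its end very lightly, at about 2.6 N.
- **Fingertip length:** the shut fingertips reach only about 4–11 mm ahead of the TCP, not the 25 mm that `robot.tip_extent` gives.
- **Off-centre presses:** I pressed the plunger knob a few millimetres off centre, with 7–10 N of sideways force.
- **Clamp:** I did not see the clamp pad on the bar or measure it. I take it as clamped because the pin has stopped rising.
- **Pin groove:** the groove at the bezel was too blurred to make out.
- **Things round the jig:** the marker, loupe and bottle show in the last wrist picture and look undisturbed, but I didn't measure their positions.

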